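# Lock the carrier stand and hang up the tube carriers

## Task

First fasten the carrier stand to the bench: take the T-key from its holder, put it down the well into the hold-down screw and turn clockwise until the screw is fully tight. Then hang every tube carrier on the bench by its strap handle on a hook of the stand, one carrier to a hook and level; nothing may hang there while the screw is loose. Leave the T-key hanging upright in its holder, and do not disturb the jar or the reagent bottle.

Things in the scene. Friction and masses are not known exactly. Their poses are not given: they have to be found in the camera images.
- screw (a joint): Hold-down screw at the bottom of a 36 mm wide, 45 mm deep round well in the white block (90 x 90 mm, top 82 mm above the bench) at the stand's left end. Value in rad, grows clockwise seen from above; starts loose (0 to 0.3), fully tight at a firm stop at 2.4, so it takes two or more strokes of the key; friction about 0.12 N m; stays where it is left.
- socket_mouth (a point): Centre of the mouth of the square socket in the screw's 25 mm square steel head, 37 mm above the bench. The socket is 17 mm across its flats, 20 mm deep; its sides lie along this frame's x and y, which turn with the screw; z up.
- key_grip (a point): Centre of the T-handle of the loose T-key (0.16 kg). Black handle bar 90 mm long (y), 14 mm thick (x), 18 mm tall (z up). Under it a 14 mm round shaft, with a collar (40 mm diameter, 6 mm thick) whose underside is 44 mm below this point. At the start the key hangs upright in the holder, handle within 0.3 rad of across the slot. With the bit fully in the socket this point is 104 mm above the socket's mouth.
- key_tip (a point): Bottom end of the T-key's bit, on its axis, 124 mm below key_grip. The bit is 14 mm square, 38 mm long, sides along x and y, its last 5 mm narrowed to 10 mm square. It can slip up to 0.25 rad either way in the socket before it drives.
- holder_slot (a point): Middle of the slot of the key's fixed holder, at the top of its two prongs, 110 mm above the bench. Slot 22 mm wide, 78 mm long along this frame's x, open towards -x, closed at +x by a wall no higher than the prongs; prongs 26 mm wide (y). The key hangs with its collar resting on the prongs: key_grip then lies 44 mm above this point.
- jar_center (a point): Bystander: amber jar, 64 mm wide, 85 mm tall, half-way up.
- reagent_center (a point): Bystander: white reagent bottle, 70 mm wide, 150 mm tall, left of the stand, half-way up.
- hook1_seat (a point): Right hook of the stand (seen from the robot): where the centre of a hung carrier's strap lies, 252 mm above the bench. y along the rail, x towards it, z up. Two 8 mm prongs at y = -30, +30 mm run from the rail (16 mm bar, x = 60) to a flat whose top is 8 mm below this point (x = 12 to -12) and turn up to a tip 20 mm above it at x = -28. Hooks are 150 mm apart, all alike.
- carrier1_grip (a point): Centre of the strap handle of a loose tube carrier (0.25 kg; 2 or 3 present, all alike), 133 mm above its underside: strap 110 mm long (y), 10 mm thick (x), 16 mm tall (z up), on two end legs 98 mm apart inside. White box below 60 mm (x) by 98 mm (y), 50 mm high, purple tube caps to 62 mm.
- hook2_seat (a point): Middle hook of the stand (seen from the robot): where the centre of a hung carrier's strap lies, 252 mm above the bench. y along the rail, x towards it, z up. Two 8 mm prongs at y = -30, +30 mm run from the rail (16 mm bar, x = 60) to a flat whose top is 8 mm below this point (x = 12 to -12) and turn up to a tip 20 mm above it at x = -28. Hooks are 150 mm apart, all alike.
- carrier2_grip (a point): Centre of the strap handle of a loose tube carrier (0.25 kg; 2 or 3 present, all alike), 133 mm above its underside: strap 110 mm long (y), 10 mm thick (x), 16 mm tall (z up), on two end legs 98 mm apart inside. White box below 60 mm (x) by 98 mm (y), 50 mm high, purple tube caps to 62 mm.
- hook3_seat (a point): Left hook of the stand (seen from the robot): where the centre of a hung carrier's strap lies, 252 mm above the bench. y along the rail, x towards it, z up. Two 8 mm prongs at y = -30, +30 mm run from the rail (16 mm bar, x = 60) to a flat whose top is 8 mm below this point (x = 12 to -12) and turn up to a tip 20 mm above it at x = -28. Hooks are 150 mm apart, all alike.
- carrier3_grip (a point): Centre of the strap handle of a loose tube carrier (0.25 kg; 2 or 3 present, all alike), 133 mm above its underside: strap 110 mm long (y), 10 mm thick (x), 16 mm tall (z up), on two end legs 98 mm apart inside. White box below 60 mm (x) by 98 mm (y), 50 mm high, purple tube caps to 62 mm.
Things that resemble listed ones, but are neither listed nor needed, are in the scene too. What is shaped like the part that bears carrier2_grip but red is not meant.

How it is judged:
On the way, in this order (a step that is already met when the one before it is completed fails the run):
1. the screw is turned tight with the T-key in its socket (value of joint screw above 2.2 rad and distance between key_tip and socket_mouth below 0.026 m and z of key_tip in the frame of socket_mouth below -0.008 m), for 0.2 s.
2. every carrier that is present hangs on a hook ((distance between carrier1_grip and hook1_seat below 0.022 m or distance between carrier1_grip and hook2_seat below 0.022 m or distance between carrier1_grip and hook3_seat below 0.022 m) and angle between each of carrier1_grip, carrier2_grip, carrier3_grip's own z axis and vertical below 0.2 rad and (distance between carrier2_grip and hook1_seat below 0.022 m or distance between carrier2_grip and hook2_seat below 0.022 m or distance between carrier2_grip and hook3_seat below 0.022 m) and (distance between carrier3_grip and hook1_seat below 0.022 m or distance between carrier3_grip and hook2_seat below 0.022 m or distance between carrier3_grip and hook3_seat below 0.022 m)), for 0.3 s.
At the end, for the whole second after the job is handed in: Screw beyond 2.2 rad; every carrier present hangs at rest, strap centre within 22 mm of a hook seat, tilt below 0.2 rad; T-key hangs on its collar in the holder slot, upright within 0.15 rad, anywhere along the slot, height within 7 mm (all of step 2 and value of joint screw above 2.2 rad and x of key_grip in the frame of holder_slot between -0.042 and 0.035 m and y of key_grip in the frame of holder_slot between -0.012 and 0.012 m and z of key_grip in the frame of holder_slot between 0.037 and 0.052 m and angle between key_grip's own z axis and vertical below 0.15 rad and linear speed of key below 0.03 m/s and linear speed of each of carrier1, carrier2, carrier3 below 0.05 m/s); the robot touches nothing.
It fails at once if a carrier is hung while the screw is loose (value of joint screw below 2 rad and (((distance between carrier1_grip and hook1_seat below 0.022 m or distance between carrier1_grip and hook2_seat below 0.022 m or distance between carrier1_grip and hook3_seat below 0.022 m) and angle between carrier1_grip's own z axis and vertical below 0.2 rad) or ((distance between carrier2_grip and hook1_seat below 0.022 m or distance between carrier2_grip and hook2_seat below 0.022 m or distance between carrier2_grip and hook3_seat below 0.022 m) and angle between carrier2_grip's own z axis and vertical below 0.2 rad) or ((distance between carrier3_grip and hook1_seat below 0.022 m or distance between carrier3_grip and hook2_seat below 0.022 m or distance between carrier3_grip and hook3_seat below 0.022 m) and angle between carrier3_grip's own z axis and vertical below 0.2 rad))).
It fails at once if the jar or the reagent bottle is disturbed (distance of any of jar_center, reagent_center from where it was at the start of the episode above 0.03 m).
Of carrier1, carrier2, carrier3 only 2 to 3 are there at a start; the rules pass over those that are not, and their reading is None.
At some moment in a run one of carrier1, carrier2, carrier3 may be knocked a few centimetres aside while the robot is not near it.
It also fails if it takes over 192 s, if anything falls off the work surface, if the arm or the gripper's body presses on something with over 40 N, if the wrist force passes 120 N, or if a joint passes its speed limit or range.

## Robot

A 6-joint arm with a two-finger parallel gripper is mounted at the origin on the work surface. World frame = base frame: x ahead of the robot, y to its left, z up, the work surface at z = 0. Lengths are in m, angles in rad, forces in N, time in s.
With the tool pointing down it reaches from about 0.225 to 0.875 m from the base axis. Payload 3.4 kg.
Tool frame: the origin (TCP) lies at the very end of the fingers, on their centre line; the grasp point (between the pads) lies 19 mm behind it; z points along the fingers, y is the direction in which the jaws open and shut (so a half turn about z gives the same grasp; the last joint's range is limited). The gripper opens to 85 mm and grips with 20 to 120 N. Pads are 22 mm wide; open, the fingers measure 114 mm over their backs; the gripper's body (76 mm by 85 mm) begins 54 mm behind the grasp point. The pads swing forward as they close: fully open they stand 13 mm farther back than shut.
Start: joints at [1.208, 0.276, 1.505, -0, 1.361, -0.121], TCP at [0.138, 0.558, 0.231] pointing down, gripper open.
Joint ranges: [-2.89, 2.89], [-0.75, 2.08], [0.22, 2.7], [-1.18, 4.32], [0.11, 2.71], [-2.7, 2.7]. Speed limits (rad/s): [2.57, 2.57, 3.14, 3.14, 3.14, 3.14].

## Interface

Orientations are given as a unit quaternion [w, x, y, z].
In Python, from rig import manip, viewer, job gives the robot as it stands.
- The arm moves only by the shell command python3 -m crank 'ROWS' [OPENING] [FORCE]. ROWS is JSON, a list of rows, each a list of 6 numbers: the shift along the tool's x, y, z in m, then the turn, a rotation vector about the tool's x, y, z in degrees. In form: [[dx, dy, dz, rx, ry, rz], ...]. A call has 1 to 20 rows; each row is the pose to reach, as a shift and turn from the pose measured when the call began, along the tool's axes at that moment; what a row does not reach only later rows make up. A row lasts 1/8 s, in which the tool goes at most 62.5 mm and 10.7 degrees, less where a joint would pass 70% of its speed; a pose out of reach is approached as far as the arm can. A call with a gripper value outside its range is refused whole. OPENING is the opening, from 0 (shut) to 1 (fully open), set as the call begins (- or left out, the last holds). The fingers move at their own pace and stop on an object; FORCE is the grip in N (left out, the last holds). Time passes only in rows, so rows that repeat a pose let the fingers close. It gives the time, the measured TCP pose, the force and the opening at its end, in the units of the state.
- manip.get_state(): the state, without advancing time (a new reading comes with each control period).
- viewer.get_image(name): name is "scene" or "top"; returns a dict with "frame" (400x640x3 uint8, blue, green, red), "range_z" (400x640 float32, m along the optical axis (not along the pixel's ray), 0 where there is no reading), "intrinsics" (3x3 intrinsics, pixels), "world_from_camera" (4x4, takes a point from camera to world coordinates). Camera axes: x right, y up, looking along -z (the intrinsics and any distortion apply to the point x, -y, -z); pixel columns grow to the right and rows downward; lengths in m; the calibration is good to about 2 mm. A picture is of the moment at which its call begins.
- job.sign_off(): hands the job in, once; it reports no verdict.
The state is a dict: "clock": time; "qpos": joint angles; "qd": joint speeds; "effort": joint torques, N m; "position": TCP position; "ee_rot": TCP orientation; "contact_force": force on the tool from outside, world axes, zero at the start; "moment": the same for the moment, N m; "width": finger opening in m.
Only numpy, scipy, OpenCV 4.12 (cv2) and the standard library are available. Lean on these libraries where they do the work, as an engineer would, in place of code of your own. Each camera call takes 0.05 s, during which the arm holds its last target. There are 200 camera calls.

## Working session

There is one attempt and no reset: what is moved stays moved. The work goes in short steps, Python scripts to look and compute and a shell command to move; the robot and the scene stay as the last step left them, time stands still between calls to the robot, and variables do not carry over. Pictures are saved under pics/ and viewed, about 12 in all and at most 16, crops included, and the job is handed in when it is done.

```bash
ls; mkdir -p pics; python3 - <<'E'
from rig import manip, viewer
import cv2,numpy as np
print(manip.get_state())
for n in("scene","top"):
    d=viewer.get_image(n); cv2.imwrite(f"pics/{n}0.png",d["frame"]); np.savez(f"{n}0.npz",**d)
    print(n,d["intrinsics"],d["world_from_camera"])
E
```

```text
pics
{'clock': 0.0, 'qpos': array([ 1.20798973e+00,  2.76604490e-01,  1.50613765e+00, -1.43645315e-05,
        1.36068528e+00, -1.20990193e-01]), 'qd': array([-0.00024381, -0.00055227,  0.00058376,  0.00091316, -0.00180249,
       -0.00016884]), 'effort': array([-1.48999352e-03, -4.16772687e+01, -2.45804375e+01, -1.97691552e-04,
        1.07876028e-02, -5.88778306e-06]), 'position': array([0.1375102 , 0.55777414, 0.23043249]), 'ee_rot': array([-2.12937195e-04,  1.20612285e-01,  9.92699267e-01, -8.92355938e-04]), 'contact_force': array([-0.16367862, -0.11525608, -0.23714081]), 'moment': array([ 0.02793157, -0.02192849, -0.0198075 ]), 'width': 0.0853750705699544}
scene [[364.66333073   0.         317.79864315]
 [  0.         364.66333073 202.13388557]
 [  0.           0.           1.        ]] [[-0.52542742 -0.6857128   0.50371022  1.00374399]
 [ 0.85073084 -0.41398752  0.3238385   0.3610411 ]
 [-0.01353046  0.59867545  0.80087742  1.05211066]
 [ 0.          0.          0.          1.        ]]
top [[400.00263446   0.         320.61341676]
 [  0.         400.00263446 203.56969983]
 [  0.           0.           1.        ]] [[-0.12902438  0.97155132 -0.19859692  0.22231   ]
 [-0.99163908 -0.12597445  0.02797109  0.03345327]
 [ 0.00215721  0.20054542  0.97968203  1.21772819]
 [ 0.          0.          0.          1.        ]]
```

View pics/scene0.png

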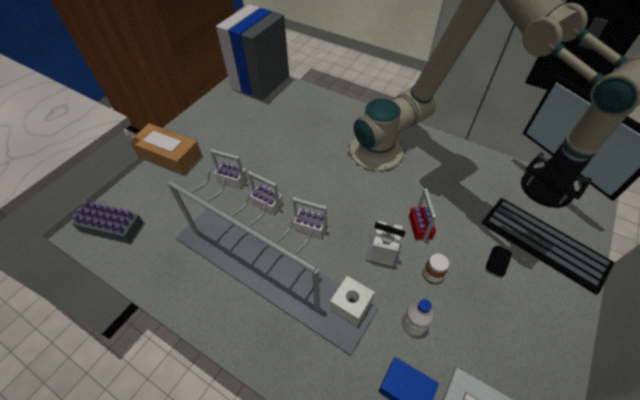

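View pics/top0.png

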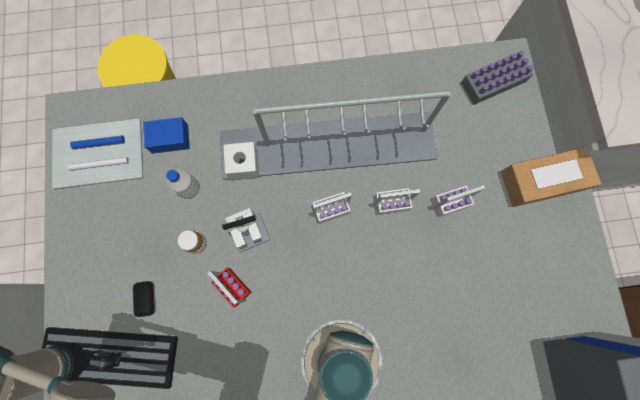

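The three white carriers are at top (331,205), (396,200), (459,199). The red one at (230,287) is the decoy. The key handle is the black bar at (237,222), the holder is at (245,230), the well is at (239,158), the jar at (190,241) and the reagent bottle at (180,182). Other dark things that could pass for the key handle are the mouse (143,298) and the keyboard. The purple rack (500,75) is a carrier lookalike.

```bash
cat > h.py <<'E'
import numpy as np,cv2
from scipy.spatial.transform import Rotation as R
def cloud(d):
    K=d["intrinsics"];z=d["range_z"];v,u=np.mgrid[:z.shape[0],:z.shape[1]]
    P=np.stack([(u-K[0,2])/K[0,0]*z,-(v-K[1,2])/K[1,1]*z,-z],-1)
    T=d["world_from_camera"];W=P@T[:3,:3].T+T[:3,3];W[z==0]=np.nan;return W
def proj(d,p):
    K=d["intrinsics"];T=d["world_from_camera"];c=(np.asarray(p)-T[:3,3])@T[:3,:3]
    return K[0,0]*c[...,0]/-c[...,2]+K[0,2],K[1,1]*c[...,1]/c[...,2]+K[1,2]
def ray(d,u,v,z):
    K=d["intrinsics"];T=d["world_from_camera"]
    r=T[:3,:3]@np.array([(u-K[0,2])/K[0,0],-(v-K[1,2])/K[1,1],-1]);o=T[:3,3]
    return o+r*(z-o[2])/r[2]
def rect(P):
    P=np.asarray(P,np.float32);(c,s,a)=cv2.minAreaRect((P[:,:2]*1000))
    b=cv2.boxPoints((c,s,a));e=[b[1]-b[0],b[2]-b[1]];L=max(e,key=np.linalg.norm)
    return np.round(c,1),np.round(s,1),round(np.degrees(np.arctan2(L[1],L[0]))%180,1),len(P)
def load(n): return dict(np.load(n))
E
python3 - <<'E'
from h import *
dt=load("top0.npz");ds=load("scene0.npz")
for nm,d in(("top",dt),("scene",ds)):
    W=cloud(d);hsv=cv2.cvtColor(d["frame"],cv2.COLOR_BGR2HSV);V=hsv[...,2];S=hsv[...,1]
    X,Y,Z=W[...,0],W[...,1],W[...,2]
    def comp(m,lab,mn=8):
        n,l,st,ce=cv2.connectedComponentsWithStats(m.astype(np.uint8))
        for i in range(1,n):
            if st[i,4]>=mn: print(nm,lab,rect(W[l==i]),"z",np.round(np.nanmedian(Z[l==i]),3),"px",ce[i].round())
    reg=(X>.2)&(X<.9)&(Y>-.6)&(Y<.6)
    print("bench z",np.nanmedian(Z[reg&(Z<.03)]))
    comp(reg&(V<70)&(Z>.13)&(Z<.18),"handle")
    comp(reg&(Z>.11)&(Z<.15)&(V>100)&(X<.55),"strap/0.125")
    comp(reg&(Z>.095)&(Z<.118)&(V>120)&(X<.6),"prongs")
    comp(reg&(Z>.07)&(Z<.092)&(V>120),"block",30)
    comp(reg&(Z>.275)&(Y<.3),"rail",10)
# crops
a=cv2.resize(dt["frame"][140:260,190:300],None,fx=5,fy=5,interpolation=cv2.INTER_CUBIC)
cv2.imwrite("pics/crop1.png",a)
E
```

```text
bench z 0.0017955213230027578
top handle (array([414.2, 226.7]), array([12.8, 86.4]), np.float32(100.2), 164) z 0.163 px [239. 222.]
top strap/0.125 (array([ 419.6, -397.5]), array([ 10.1, 109.8]), np.float32(100.9), 165) z 0.142 px [465. 193.]
top strap/0.125 (array([ 442.3, -217.5]), array([ 11.1, 109.5]), np.float32(90.8), 186) z 0.141 px [399. 193.]
top strap/0.125 (array([446.9, -29.5]), array([ 10.5, 110.4]), np.float32(101.5), 179) z 0.142 px [332. 200.]
top strap/0.125 (array([441.1, 234.6]), array([21.3, 73.2]), np.float32(105.5), 113) z 0.112 px [239. 215.]
top strap/0.125 (array([390.4, 221.4]), array([54.3, 74.2]), np.float32(103.0), 293) z 0.112 px [244. 232.]
top strap/0.125 (array([251.7, 289.6]), array([109.9,  10.4]), np.float32(35.5), 199) z 0.141 px [222. 287.]
top prongs (array([568.3, 398.2]), array([56. , 64.8]), np.float32(132.0), 241) z 0.107 px [180. 182.]
top prongs (array([442.7, 235.6]), array([22.5, 74.7]), np.float32(102.6), 171) z 0.111 px [239. 215.]
top prongs (array([391.3, 221.1]), array([55.6, 74.3]), np.float32(105.8), 387) z 0.111 px [245. 233.]

[... 1655 characters left out ...]
 250.3]), array([19.8, 12.2]), np.float32(81.6), 22) z 0.108 px [396. 237.]
scene prongs (array([435.1, 231.9]), array([35.2, 73.3]), np.float32(105.0), 185) z 0.108 px [385. 244.]
scene prongs (array([426.2, 229. ]), array([ 5.2, 16.1]), np.float32(94.3), 10) z 0.114 px [386. 239.]
scene prongs (array([585.3, 404.7]), array([34.5, 61. ]), np.float32(108.8), 203) z 0.106 px [420. 316.]
scene block (array([ 441.2, -591.2]), array([114.1,  18.6]), np.float32(1.7), 91) z 0.079 px [183. 151.]
scene block (array([397. , 389.2]), array([53.8, 54. ]), np.float32(123.1), 252) z 0.083 px [439. 262.]
scene block (array([622.4, 221.5]), array([90.1, 91. ]), np.float32(178.1), 881) z 0.08 px [352. 297.]
```

View pics/crop1.png

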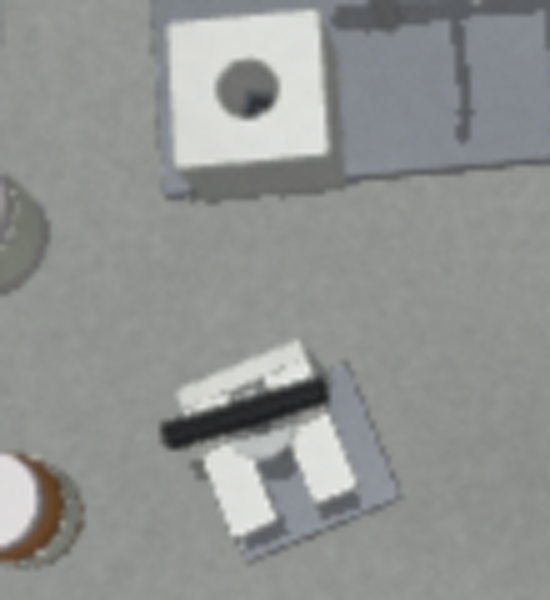

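The crop confirms the choice: a black T-bar at (245,412), white prongs below it, and a well at (247,88). Its sizes and heights match the description, with the bar at 88 x 14 mm and its top at 0.163. Next I measure the hooks and compute the first move.

```bash
cat >> h.py <<'E'
def go(x,y,z,yaw):
    from rig import manip
    s=manip.get_state();q=s["ee_rot"];r=R.from_quat(q,scalar_first=True)
    t=R.from_euler("z",yaw,degrees=True)*R.from_matrix(np.array([[1,0,0],[0,-1,0],[0,0,-1.]]))
    d=r.inv().apply(np.array([x,y,z])-s["position"]);w=(r.inv()*t).as_rotvec(degrees=True)
    X=r.as_matrix()[:,0]
    print("now",s["position"].round(4),"yaw",np.degrees(np.arctan2(X[1],X[0])).round(1),"q6",s["qpos"][5].round(2),"w",s["width"].round(4),"F",s["contact_force"].round(1),"M",s["moment"].round(2),"t",s["clock"])
    print("ROW",np.round(d,4).tolist(),np.round(w,1).tolist())
E
python3 - <<'E'
from h import *
dt=load("top0.npz");ds=load("scene0.npz")
for nm,d in(("top",dt),("scene",ds)):
    W=cloud(d);X,Y,Z=W[...,0],W[...,1],W[...,2]
    reg=(X>.5)&(X<.85)&(Y>-.45)&(Y<.25)
    for a,b in((.19,.225),(.225,.25),(.25,.28),(.28,.33),(.33,.45)):
        m=reg&(Z>a)&(Z<b);n,l,st,ce=cv2.connectedComponentsWithStats(m.astype(np.uint8),connectivity=8)
        for i in range(1,n):
            if st[i,4]>=4: P=W[l==i];print(nm,a,rect(P),"z",np.round([P[:,2].min(),P[:,2].max()],3),"mean",P.mean(0).round(3),ce[i].round())
    m=(Z>.02)&(Z<.05)&(np.hypot(X-.6225,Y-.222)<.017)
    if m.any(): 
        P=W[m];print("well",np.c_[P,d["frame"][m]].round(3)[:40])
go(.415,.2268,.25,99.8)
im=cv2.resize(dt["frame"][85:185,240:460],None,fx=3.6,fy=3.6,interpolation=cv2.INTER_CUBIC);cv2.imwrite("pics/crop2.png",im)
E
```

```text
top 0.19 (array([ 660.1, -354.6]), array([15. ,  7.9]), np.float32(49.0), 40) z [0.191 0.224] mean [ 0.66  -0.354  0.207] [440. 104.]
top 0.19 (array([674.8, 139.3]), array([ 7.4, 15.7]), np.float32(113.5), 33) z [0.191 0.224] mean [0.674 0.14  0.208] [259. 121.]
top 0.225 (array([ 659.9, -354.4]), array([14.7,  6.5]), np.float32(49.6), 27) z [0.225 0.248] mean [ 0.659 -0.354  0.237] [444.  99.]
top 0.225 (array([ 615.9, -286.3]), array([ 7.6, 47.2]), np.float32(178.2), 52) z [0.239 0.25 ] mean [ 0.616 -0.286  0.246] [422. 116.]
top 0.225 (array([ 620.3, -226.6]), array([ 7.5, 48.6]), np.float32(177.9), 52) z [0.239 0.25 ] mean [ 0.619 -0.226  0.246] [399. 117.]
top 0.225 (array([ 621.6, -137. ]), array([ 8. , 45.9]), np.float32(178.4), 48) z [0.241 0.25 ] mean [ 0.621 -0.136  0.246] [365. 121.]
top 0.225 (array([674.5, 140.4]), array([ 5.8, 14.8]), np.float32(103.1), 22) z [0.225 0.249] mean [0.674 0.14  0.237] [257. 116.]
top 0.225 (array([626.9,  12.8]), array([ 7.8, 44.9]), np.float32(179.3), 45) z [0.24  0.249] mean [0.626 0.013 0.245] [308. 126.]
top 0.225 (array([623.2, -76.8]
[... 6300 characters left out ...]
01 8.60e+01 8.60e+01]
 [6.14e-01 2.25e-01 2.50e-02 9.00e+01 9.40e+01 9.40e+01]
 [6.14e-01 2.28e-01 3.00e-02 1.04e+02 1.08e+02 1.07e+02]
 [6.15e-01 2.31e-01 3.70e-02 1.24e+02 1.28e+02 1.28e+02]]Traceback (most recent call last):
  File "<stdin>", line 13, in <module>
  File "h.py", line 25, in go
    print("now",s["position"].round(4),"yaw",np.degrees(np.arctan2(X[1],X[0])).round(1),"q6",s["qpos"][5].round(2),"w",s["width"].round(4),"F",s["contact_force"].round(1),"M",s["moment"].round(2),"t",s["clock"])
                                                                                                                       ^^^^^^^^^^^^^^^^
AttributeError: 'float' object has no attribute 'round'
```

```bash
sed -i 's/s\["width"\].round(4)/round(float(s["width"]),4)/' h.py; python3 -c "
from h import *
go(.415,.2268,.25,99.8)"
```

```text
now [0.1375 0.5578 0.2305] yaw 166.1 q6 -0.12 w 0.0853 F [ 0.   0.1 -0.2] M [0.01 0.05 0.01] t 0.1
ROW [-0.3487, -0.255, -0.0191] [-0.1, 0.0, 66.3]
```

```bash
python3 -m crank '[[-0.349,-0.255,-0.019,-0.1,0,66.3],[-0.349,-0.255,-0.019,-0.1,0,66.3],[-0.349,-0.255,-0.019,-0.1,0,66.3],[-0.349,-0.255,-0.019,-0.1,0,66.3],[-0.349,-0.255,-0.019,-0.1,0,66.3],[-0.349,-0.255,-0.019,-0.1,0,66.3],[-0.349,-0.255,-0.019,-0.1,0,66.3],[-0.349,-0.255,-0.019,-0.1,0,66.3],[-0.349,-0.255,-0.019,-0.1,0,66.3],[-0.349,-0.255,-0.019,-0.1,0,66.3],[-0.349,-0.255,-0.019,-0.1,0,66.3]]' 1 20; python3 -c "
from h import *
go(.415,.2268,.135,99.8)"
```

```text
clock: 1.48
position: [0.4144, 0.2278, 0.2498]
ee_rot: [0.0, 0.643, 0.766, -0.0]
contact_force: [0.2, -0.4, -0.6]
width: 0.0854
now [0.4144 0.2278 0.2498] yaw 100.0 q6 0.18 w 0.0854 F [ 0.2 -0.4 -0.6] M [-0.03  0.01  0.04] t 1.475
ROW [-0.001, 0.0004, 0.1148] [0.0, 0.0, 0.2]
```

```bash
python3 -m crank '[[-0.001,0,0.06,0,0,0.2],[-0.001,0,0.09,0,0,0.2],[-0.001,0,0.115,0,0,0.2],[-0.001,0,0.115,0,0,0.2]]' && python3 -m crank '[[0,0,0,0,0,0],[0,0,0,0,0,0],[0,0,0,0,0,0],[0,0,0,0,0,0],[0,0,0,0,0,0],[0,0,0,0,0,0]]' 0 80; python3 -c "
from h import *
go(.415,.2268,.25,99.8)"
```

```text
clock: 1.98
position: [0.4126, 0.2269, 0.1333]
ee_rot: [-0.001, 0.644, 0.765, -0.002]
contact_force: [-0.4, -0.5, 1.2]
width: 0.0859
clock: 2.72
position: [0.4133, 0.2271, 0.134]
ee_rot: [-0.001, 0.644, 0.765, -0.001]
contact_force: [-0.1, 1.2, 4.6]
width: 0.0128
now [0.4133 0.2271 0.134 ] yaw 99.9 q6 0.18 w 0.0128 F [-0.1  1.2  4.6] M [-0.02  0.    0.03] t 2.725
ROW [-0.0006, 0.0014, -0.116] [-0.2, 0.1, 0.1]
```

```bash
python3 -m crank '[[0,0,-0.03,0,0,0],[0,0,-0.06,0,0,0],[0,0,-0.1,0,0,0],[0,0,-0.115,0,0,0],[0,0,-0.115,0,0,0],[0,0,-0.115,0,0,0]]'; python3 - <<'E'
from h import *
from rig import viewer
go(.6225,.222,.235,169.4)
a=[]
for n in("scene","top"):
    d=viewer.get_image(n);W=cloud(d);np.savez(n+"1.npz",**d);X,Y,Z=W[...,0],W[...,1],W[...,2]
    m=(d["frame"].max(-1)<70)&(Z>.25)&(Z<.285)&(np.hypot(X-.413,Y-.227)<.06)
    if m.sum()>5:print(n,rect(W[m]),np.median(Z[m]))
    u,v=proj(d,np.array([.413,.227,.22]));u,v=int(u),int(v)
    a.append(cv2.resize(d["frame"][max(v-60,0):v+60,u-60:u+60],(400,400),interpolation=cv2.INTER_CUBIC))
cv2.imwrite("pics/grip.png",np.hstack(a))
E
```

```text
clock: 3.48
position: [0.4125, 0.2268, 0.2472]
ee_rot: [-0.001, 0.644, 0.765, -0.003]
contact_force: [-0.2, -0.1, -1.5]
width: 0.0127
now [0.4125 0.2268 0.2472] yaw 99.9 q6 0.18 w 0.0127 F [-0.2 -0.1 -1.5] M [ 0.06 -0.02 -0.01] t 3.475
ROW [-0.0407, 0.2062, 0.011] [-0.4, -0.1, -69.5]
scene (array([421.2, 227.8]), array([28.3, 88.2]), np.float32(99.5), 190) 0.27187160703142493
top (array([413.5, 226.1]), array([11.9, 86.2]), np.float32(99.8), 53) 0.2763004804858099
```

View pics/grip.png

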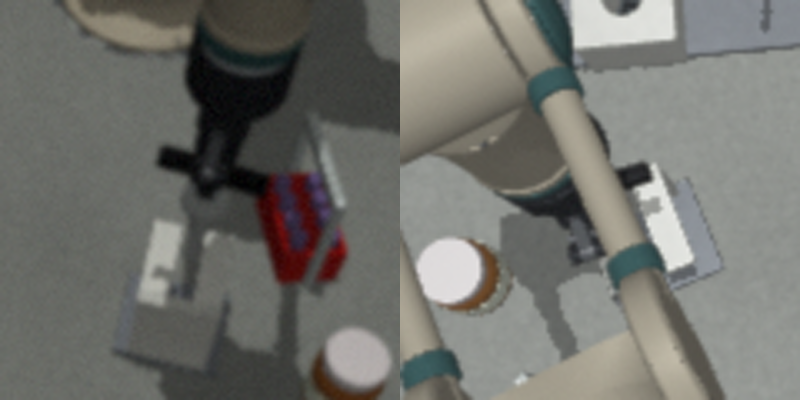

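```bash
python3 -m crank '[[-0.041,0.206,0.011,-0.4,-0.1,-69.5],[-0.041,0.206,0.011,-0.4,-0.1,-69.5],[-0.041,0.206,0.011,-0.4,-0.1,-69.5],[-0.041,0.206,0.011,-0.4,-0.1,-69.5],[-0.041,0.206,0.011,-0.4,-0.1,-69.5],[-0.041,0.206,0.011,-0.4,-0.1,-69.5],[-0.041,0.206,0.011,-0.4,-0.1,-69.5],[-0.041,0.206,0.011,-0.4,-0.1,-69.5],[-0.041,0.206,0.011,-0.4,-0.1,-69.5],[-0.041,0.206,0.011,-0.4,-0.1,-69.5]]'; python3 - <<'E'
from h import *
from rig import viewer
go(.6225,.222,.145,169.4)
a=[]
for n in("scene","top"):
    d=viewer.get_image(n);W=cloud(d);np.savez(n+"1.npz",**d);X,Y,Z=W[...,0],W[...,1],W[...,2]
    m=(d["frame"].max(-1)<70)&(Z>.235)&(Z<.275)&(np.hypot(X-.6225,Y-.222)<.06)
    if m.sum()>5:print(n,rect(W[m]),np.median(Z[m]))
    u,v=proj(d,np.array([.6225,.222,.15]));u,v=int(u),int(v)
    a.append(cv2.resize(d["frame"][max(v-50,0):v+50,u-50:u+50],(400,400),interpolation=cv2.INTER_CUBIC))
    print(n,u,v,[np.round(proj(d,np.array(p)),1) for p in((.6225,.222,.13),(.6225,.222,.082))])
cv2.imwrite("pics/well.png",np.hstack(a))
E
```

```text
clock: 4.82
position: [0.6224, 0.2217, 0.2348]
ee_rot: [-0.0, 0.093, 0.996, 0.0]
contact_force: [0.2, 0.6, -1.3]
width: 0.0128
now [0.6224 0.2217 0.2348] yaw 169.3 q6 -1.15 w 0.0128 F [ 0.2  0.6 -1.3] M [ 0.   -0.02 -0.02] t 4.825
ROW [-0.0001, 0.0002, 0.0898] [0.0, -0.0, -0.1]
scene (array([640.6, 214.6]), array([35.5, 49. ]), np.float32(147.6), 182) 0.26148584590474194
scene 353 286 [array([353.1, 289.3]), array([352. , 296.3])]
top 234 149 [array([236.1, 152. ]), array([239.4, 157.3])]
```

View pics/well.png

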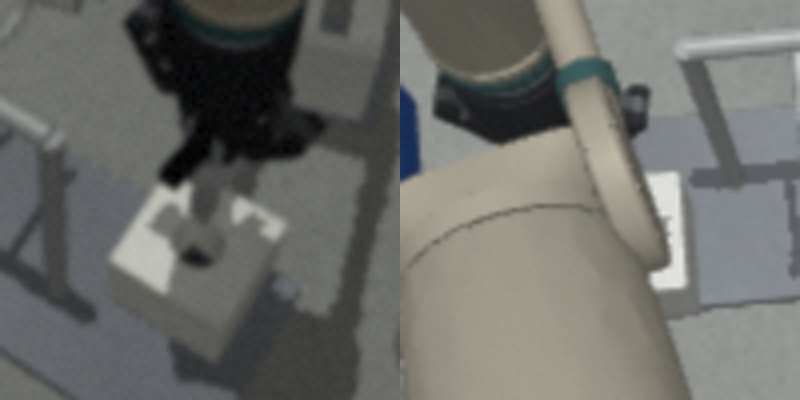

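The scene view shows the bit above the well, with the hole at about (195,250). I lower to just above the socket, then enter slowly.

```bash
python3 -m crank '[[0,0,0.04,0,0,0],[0,0,0.07,0,0,0],[0,0,0.088,0,0,0],[0,0,0.088,0,0,0]]'; python3 -m crank '[[0,0,0.005,0,0,0],[0,0,0.010,0,0,0],[0,0,0.012,0,0,0],[0,0,0.012,0,0,0]]'; python3 -c "
from h import *
go(.6225,.222,.1225,169.4)"
```

```text
clock: 5.42
position: [0.6213, 0.2215, 0.1453]
ee_rot: [-0.002, 0.093, 0.996, -0.0]
contact_force: [0.9, 0.3, -1.5]
width: 0.0128
clock: 5.92
position: [0.6213, 0.2215, 0.1335]
ee_rot: [-0.002, 0.093, 0.996, -0.0]
contact_force: [-0.1, -0.5, -1.2]
width: 0.0122
now [0.6213 0.2215 0.1335] yaw 169.3 q6 -1.15 w 0.0122 F [-0.1 -0.5 -1.2] M [-0.01  0.04 -0.02] t 5.925
ROW [-0.0011, 0.0007, 0.011] [-0.0, -0.2, -0.1]
```

```bash
python3 -m crank '[[-0.001,0.0005,0.004,0,-0.2,0],[-0.001,0.0005,0.008,0,-0.2,0],[-0.001,0.0005,0.01,0,-0.2,0],[-0.001,0.0005,0.01,0,-0.2,0]]'; python3 -c "
from h import *
go(.6225,.222,.1225,169.4)"
```

```text
clock: 6.42
position: [0.6222, 0.2218, 0.1231]
ee_rot: [-0.0, 0.093, 0.996, -0.0]
contact_force: [-0.1, -0.0, -2.3]
width: 0.0128
now [0.6222 0.2218 0.1231] yaw 169.3 q6 -1.15 w 0.0128 F [-0.1 -0.  -2.3] M [-0.01  0.17 -0.01] t 6.425
ROW [-0.0003, 0.0003, 0.0006] [-0.0, -0.0, -0.1]
```

```bash
python3 -m crank '[[0,0,0,0,0,8],[0,0,0,0,0,16],[0,0,0,0,0,24],[0,0,0,0,0,32],[0,0,0,0,0,40],[0,0,0,0,0,48],[0,0,0,0,0,56],[0,0,0,0,0,64]]'; python3 -c "
from h import *
go(.6225,.222,.1225,169.4)"
```

```text
clock: 7.42
position: [0.6209, 0.2217, 0.123]
ee_rot: [-0.001, 0.608, 0.794, -0.002]
contact_force: [-1.7, 0.6, -0.8]
width: 0.0129
now [0.6209 0.2217 0.123 ] yaw 105.1 q6 -0.03 w 0.0129 F [-1.7  0.6 -0.8] M [0.   0.59 0.15] t 7.425
ROW [-0.0001, 0.0016, 0.0005] [-0.2, -0.1, -64.3]
```

```bash
python3 -m crank '[[0,0.001,0,0,0,8],[0,0.001,0,0,0,16],[0,0.001,0,0,0,24],[0,0.001,0,0,0,32],[0,0.001,0,0,0,40],[0,0.001,0,0,0,48],[0,0.001,0,0,0,56]]'; python3 -c "
from h import *
go(.6225,.222,.1225,30)"; python3 -m crank '[[0,0,0,0,0,6],[0,0,0,0,0,10],[0,0,0,0,0,10]]'; python3 -c "
from h import *
go(.6225,.222,.1225,30)"
```

```text
clock: 8.3
position: [0.6206, 0.2222, 0.123]
ee_rot: [-0.001, 0.91, 0.414, -0.003]
contact_force: [-1.9, 0.9, -0.8]
width: 0.0127
now [0.6206 0.2222 0.123 ] yaw 48.9 q6 0.96 w 0.0127 F [-1.9  0.9 -0.8] M [0.2  0.64 0.12] t 8.3
ROW [0.0011, 0.0016, 0.0005] [-0.2, 0.3, 18.9]
clock: 8.68
position: [0.6203, 0.2225, 0.123]
ee_rot: [-0.001, 0.943, 0.333, -0.003]
contact_force: [-1.0, 1.0, -1.5]
width: 0.0125
now [0.6203 0.2225 0.123 ] yaw 38.9 q6 1.13 w 0.0125 F [-1.   1.  -1.5] M [0.1  0.31 0.08] t 8.675
ROW [0.0015, 0.0018, 0.0005] [-0.2, 0.3, 8.9]
```

```bash
for i in 1 2; do python3 -m crank '[[0,0,0,0,0,3],[0,0,0,0,0,7],[0,0,0,0,0,7]]' >/dev/null; python3 -c "
from h import *
go(.6225,.222,.1225,30)"|head -1;done
```

```text
now [0.6202 0.2226 0.123 ] yaw 32.0 q6 1.25 w 0.0125 F [-1.3 -0.3 -1.8] M [0.16 0.23 0.1 ] t 9.05
now [0.6202 0.2226 0.123 ] yaw 25.2 q6 1.37 w 0.0131 F [-0.6 -0.6 -1.6] M [0.12 0.18 0.1 ] t 9.425
```

```bash
for i in 1 2; do python3 -m crank '[[0,0,0,0,0,3],[0,0,0,0,0,6],[0,0,0,0,0,6]]' >/dev/null; python3 -c "
from h import *
go(.6225,.222,.1225,30)"|head -1;done
```

```text
now [0.6203 0.2227 0.123 ] yaw 19.3 q6 1.47 w 0.0128 F [-0.8  0.5 -1.7] M [0.19 0.14 0.28] t 9.8
now [0.6203 0.2228 0.123 ] yaw 13.5 q6 1.57 w 0.0128 F [ 0.4  0.9 -2. ] M [0.23 0.18 0.49] t 10.175
```

The stop is felt: the torque rose from 0.1 to 0.49 N m. I back off, withdraw and return the key.

```bash
python3 -m crank '[[0,0,0,0,0,2],[0,0,0,0,0,2],[0,0,0,0,0,-6],[0,0,0,0,0,-12],[0,0,0,0,0,-12]]' ; python3 -m crank '[[0,0,-0.01,0,0,0],[0,0,-0.03,0,0,0],[0,0,-0.07,0,0,0],[0,0,-0.115,0,0,0],[0,0,-0.123,0,0,0],[0,0,-0.123,0,0,0]]';python3 -c "
from h import *
go(.4133,.2271,.247,99.9)"
```

```text
clock: 10.8
position: [0.6203, 0.2227, 0.123]
ee_rot: [-0.001, 0.976, 0.219, -0.003]
contact_force: [-0.8, 0.9, -1.8]
width: 0.0128
clock: 11.55
position: [0.6212, 0.2225, 0.2464]
ee_rot: [-0.001, 0.976, 0.219, -0.003]
contact_force: [-0.0, -0.2, -2.3]
width: 0.0128
now [0.6212 0.2225 0.2464] yaw 25.3 q6 1.37 w 0.0128 F [-0.  -0.2 -2.3] M [ 0.09 -0.04 -0.04] t 11.55
ROW [-0.1859, -0.093, 0.0006] [-0.3, 0.2, -74.6]
```

```bash
python3 -m crank '[[-0.186,-0.093,0.0006,-0.3,0.2,-74.6],[-0.186,-0.093,0.0006,-0.3,0.2,-74.6],[-0.186,-0.093,0.0006,-0.3,0.2,-74.6],[-0.186,-0.093,0.0006,-0.3,0.2,-74.6],[-0.186,-0.093,0.0006,-0.3,0.2,-74.6],[-0.186,-0.093,0.0006,-0.3,0.2,-74.6],[-0.186,-0.093,0.0006,-0.3,0.2,-74.6],[-0.186,-0.093,0.0006,-0.3,0.2,-74.6],[-0.186,-0.093,0.0006,-0.3,0.2,-74.6],[-0.186,-0.093,0.0006,-0.3,0.2,-74.6]]'; python3 - <<'E'
from h import *
from rig import viewer
go(.4133,.2271,.160,99.9)
d=viewer.get_image("scene");W=cloud(d);X,Y,Z=W[...,0],W[...,1],W[...,2]
m=(d["frame"].max(-1)<70)&(Z>.25)&(Z<.285)&(np.hypot(X-.413,Y-.227)<.06)
print(rect(W[m]))
u,v=proj(d,np.array([.413,.227,.16]));u,v=int(u),int(v)
cv2.imwrite("pics/ret.png",cv2.resize(d["frame"][v-55:v+55,u-55:u+55],(440,440),interpolation=cv2.INTER_CUBIC))
E
```

```text
clock: 12.8
position: [0.4131, 0.2269, 0.2466]
ee_rot: [-0.0, 0.644, 0.765, -0.0]
contact_force: [0.2, 0.4, -0.5]
width: 0.0133
now [0.4131 0.2269 0.2466] yaw 99.8 q6 0.18 w 0.0133 F [ 0.2  0.4 -0.5] M [ 0.   -0.    0.01] t 12.8
ROW [0.0001, 0.0003, 0.0866] [-0.0, -0.0, -0.1]
(array([421.7, 228. ]), array([27. , 88.4]), np.float32(101.5), 191)
```

View pics/ret.png

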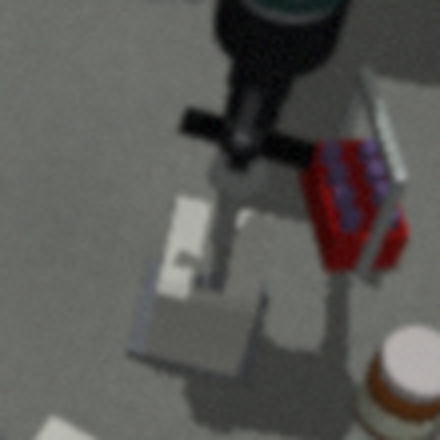

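The key is still centred and upright above the slot (bar at 101.5° against 99.5° before). I lower it in stages.

```bash
python3 -m crank '[[0,0,0.02,0,0,0],[0,0,0.04,0,0,0],[0,0,0.05,0,0,0],[0,0,0.05,0,0,0]]'; python3 -m crank '[[0,0,0.02,0,0,0],[0,0,0.04,0,0,0],[0,0,0.055,0,0,0],[0,0,0.06,0,0,0],[0,0,0.06,0,0,0]]'; python3 -c "
from h import *
go(.4133,.2271,.134,99.9)"
```

```text
clock: 13.35
position: [0.4128, 0.2269, 0.1963]
ee_rot: [-0.001, 0.644, 0.765, -0.001]
contact_force: [-0.3, 0.1, -1.7]
width: 0.0128
clock: 13.98
position: [0.4132, 0.227, 0.1368]
ee_rot: [-0.0, 0.644, 0.765, -0.0]
contact_force: [0.3, 0.5, -2.0]
width: 0.0131
now [0.4132 0.227  0.1368] yaw 99.8 q6 0.18 w 0.0131 F [ 0.3  0.5 -2. ] M [0.01 0.   0.03] t 13.975
ROW [0.0, 0.0001, 0.0028] [-0.1, -0.0, -0.1]
```

```bash
python3 -m crank '[[0,0,0.003,0,0,0],[0,0,0.003,0,0,0]]'; python3 -m crank '[[0,0,0,0,0,0],[0,0,0,0,0,0],[0,0,0,0,0,0],[0,0,0,0,0,0],[0,0,0,0,0,0]]' 1 20;  python3 -m crank '[[0,0,-0.05,0,0,0],[0,0,-0.1,0,0,0],[0,0,-0.13,0,0,0],[0,0,-0.13,0,0,0]]'; python3 - <<'E'
from h import *
from rig import viewer
go(.447,-.0305,.25,101.5)
for n in("scene","top"):
    d=viewer.get_image(n);W=cloud(d);X,Y,Z=W[...,0],W[...,1],W[...,2];V=d["frame"].max(-1)
    m=(V<70)&(Z>.13)&(Z<.18)&(np.hypot(X-.413,Y-.227)<.06)
    if m.sum()>5:print(n,rect(W[m]),np.median(Z[m]))
    m=(V>100)&(Z>.11)&(Z<.15)&(X<.55)&(X>.3)&(Y<.1)&(Y>-.5)
    k,l,st,ce=cv2.connectedComponentsWithStats(m.astype(np.uint8))
    for i in range(1,k):
        if st[i,4]>20:print(n,rect(W[l==i]))
    np.savez(n+"2.npz",**d)
E
```

```text
clock: 14.22
position: [0.4135, 0.2271, 0.1341]
ee_rot: [-0.0, 0.644, 0.765, 0.0]
contact_force: [0.6, 0.0, -2.4]
width: 0.0124
clock: 14.85
position: [0.4134, 0.2271, 0.1341]
ee_rot: [-0.0, 0.644, 0.765, 0.0]
contact_force: [-0.3, -0.6, 0.0]
width: 0.0854
clock: 15.35
position: [0.4149, 0.2276, 0.2666]
ee_rot: [0.001, 0.644, 0.765, 0.003]
contact_force: [0.1, -0.2, -0.4]
width: 0.0854
now [0.4149 0.2276 0.2666] yaw 99.8 q6 0.18 w 0.0854 F [ 0.1 -0.2 -0.4] M [0.03 0.01 0.02] t 15.35
ROW [-0.2598, -0.0125, 0.0161] [0.3, -0.1, -1.7]
scene (array([416.1, 227.3]), array([16.3, 88.8]), np.float32(100.5), 203) 0.1591611741749398
scene (array([ 420. , -400.6]), array([ 11.2, 110.6]), np.float32(101.1), 68)
scene (array([ 442.1, -219.2]), array([110.3,  13.2]), np.float32(89.8), 81)
scene (array([415.1, -61.6]), array([ 11.6, 110.3]), np.float32(98.9), 90)
top (array([415.9, 221.1]), array([12.8, 75.5]), np.float32(100.2), 68) 0.1631565161444435
top (array([ 419.5, -397.9]), array([ 10.2, 111.1]), np.float32(100.9), 167)
top (array([ 442.3, -217.7]), array([ 10.9, 110.5]), np.float32(90.6), 187)
top (array([415.5, -59.7]), array([ 10.7, 110. ]), np.float32(97.8), 181)
```

The key is back where it was, and the nearest carrier has been knocked to (0.415,-0.0605) at yaw 98.3°. I go for it first.

```bash
python3 -c "
from h import *
go(.4153,-.0606,.24,98.3)"
```

```text
now [0.413  0.2269 0.2635] yaw 99.8 q6 0.18 w 0.0851 F [-0.  -0.5 -0.4] M [-0.04  0.01  0.01] t 15.45
ROW [-0.2837, -0.0467, 0.0235] [-0.1, -0.0, 1.5]
```

```bash
python3 -m crank '[[-0.2837,-0.0467,0.0235,-0.1,0,1.5],[-0.2837,-0.0467,0.0235,-0.1,0,1.5],[-0.2837,-0.0467,0.0235,-0.1,0,1.5],[-0.2837,-0.0467,0.0235,-0.1,0,1.5],[-0.2837,-0.0467,0.0235,-0.1,0,1.5],[-0.2837,-0.0467,0.0235,-0.1,0,1.5],[-0.2837,-0.0467,0.0235,-0.1,0,1.5],[-0.2837,-0.0467,0.0235,-0.1,0,1.5]]' 1; python3 -c "
from h import *
go(.4153,-.0606,.114,98.3)"
```

```text
clock: 16.45
position: [0.4151, -0.0594, 0.2395]
ee_rot: [-0.001, 0.653, 0.757, 0.0]
contact_force: [0.7, -0.2, 0.6]
width: 0.0855
now [ 0.4151 -0.0594  0.2395] yaw 98.4 q6 -0.46 w 0.0855 F [ 0.7 -0.2  0.6] M [ 0.01  0.03 -0.01] t 16.45
ROW [-0.0014, 0.0001, 0.1255] [-0.0, -0.1, 0.1]
```

```bash
python3 -m crank '[[-0.001,0,0.06,0,0,0],[-0.001,0,0.1,0,0,0],[-0.001,0,0.125,0,0,0],[-0.001,0,0.125,0,0,0]]'; python3 -m crank '[[0,0,0,0,0,0],[0,0,0,0,0,0],[0,0,0,0,0,0],[0,0,0,0,0,0],[0,0,0,0,0,0],[0,0,0,0,0,0]]' 0 60; python3 -m crank '[[0,0,-0.03,0,0,0],[0,0,-0.08,0,0,0],[0,0,-0.14,0,0,0],[0,0,-0.163,0,0,0],[0,0,-0.163,0,0,0]]'; python3 -c "
from h import *
go(.54,.0445,.277,88.2)"
```

```text
clock: 16.95
position: [0.4135, -0.0587, 0.1131]
ee_rot: [-0.003, 0.653, 0.758, -0.001]
contact_force: [0.3, 1.0, -0.3]
width: 0.0853
clock: 17.7
position: [0.4137, -0.059, 0.1136]
ee_rot: [-0.002, 0.653, 0.758, -0.001]
contact_force: [-1.7, -0.8, 5.5]
width: 0.0089
clock: 18.32
position: [0.4152, -0.0595, 0.2776]
ee_rot: [-0.001, 0.653, 0.758, 0.0]
contact_force: [0.2, 0.3, -3.9]
width: 0.009
now [ 0.4152 -0.0595  0.2776] yaw 98.5 q6 -0.46 w 0.009 F [ 0.2  0.3 -3.9] M [-0.06  0.02 -0.03] t 18.325
ROW [0.0844, 0.1388, 0.0006] [-0.1, -0.1, 10.3]
```

```bash
python3 -m crank '[[0.0844,0.1388,0.0006,-0.1,-0.1,10.3],[0.0844,0.1388,0.0006,-0.1,-0.1,10.3],[0.0844,0.1388,0.0006,-0.1,-0.1,10.3],[0.0844,0.1388,0.0006,-0.1,-0.1,10.3],[0.0844,0.1388,0.0006,-0.1,-0.1,10.3],[0.0844,0.1388,0.0006,-0.1,-0.1,10.3]]'; python3 - <<'E'
from h import *
from rig import viewer
go(.620,.0428,.277,88.2)
d=viewer.get_image("scene");W=cloud(d);X,Y,Z=W[...,0],W[...,1],W[...,2]
m=(abs(X-.54)<.03)&(abs(Y-.0445)<.075)&(Z>.285)&(Z<.31)&(d["frame"].max(-1)>95)
if m.sum()>5:print(rect(W[m]),Z[m].max())
u,v=proj(d,np.array([.57,.05,.25]));u,v=int(u),int(v)
cv2.imwrite("pics/hang1.png",cv2.resize(d["frame"][v-60:v+60,u-70:u+70],(700,600),interpolation=cv2.INTER_CUBIC))
E
```

```text
clock: 19.08
position: [0.5387, 0.0438, 0.2762]
ee_rot: [-0.0, 0.718, 0.696, -0.001]
contact_force: [-0.7, -0.2, -3.2]
width: 0.009
now [0.5387 0.0438 0.2762] yaw 88.2 q6 -0.02 w 0.009 F [-0.7 -0.2 -3.2] M [ 0.02 -0.05  0.  ] t 19.075
ROW [0.0016, 0.0813, -0.0009] [-0.1, 0.0, -0.0]
(array([540.3,  38.7]), array([104.4,  11.1]), np.float32(87.8), 28) 0.3041168962479954
```

View pics/hang1.png

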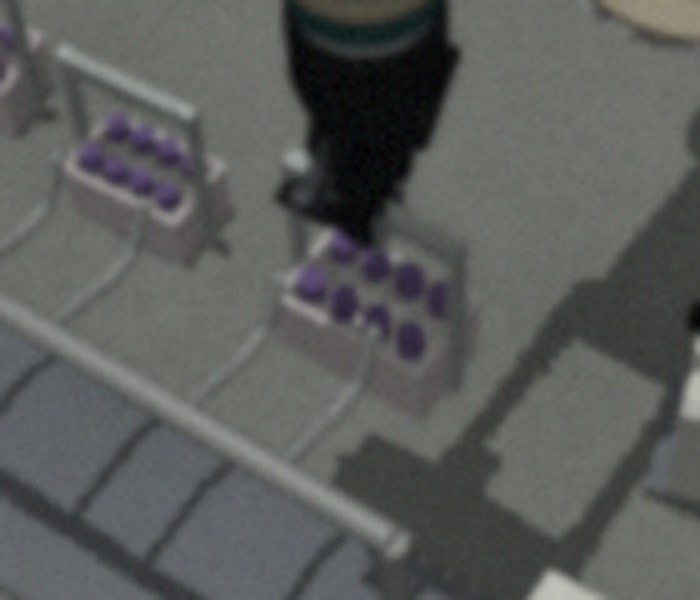

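The carrier hangs level, with the prong tips at (265,330) and (375,325) in front of its window. I push it in and lower it.

```bash
python3 -m crank '[[0.0005,0.02,-0.001,0,0,0],[0.001,0.04,-0.001,0,0,0],[0.0015,0.06,-0.001,0,0,0],[0.0015,0.0813,-0.001,0,0,0],[0.0015,0.0813,-0.001,0,0,0]]';  python3 -m crank '[[0,0,0.015,0,0,0],[0,0,0.03,0,0,0],[0,0,0.036,0,0,0],[0,0,0.036,0,0,0]]'; python3 -c "
from h import *
go(.620,.0428,.233,88.2)"
```

```text
clock: 19.75
position: [0.6208, 0.0418, 0.2773]
ee_rot: [0.0, 0.719, 0.695, -0.0]
contact_force: [-1.4, -0.1, -2.9]
width: 0.0088
clock: 20.25
position: [0.62, 0.0418, 0.2404]
ee_rot: [-0.001, 0.719, 0.695, -0.001]
contact_force: [0.5, -0.7, -3.0]
width: 0.0091
now [0.62   0.0418 0.2404] yaw 88.1 q6 -0.01 w 0.0091 F [ 0.5 -0.7 -3. ] M [-0.03  0.03  0.01] t 20.25
ROW [0.001, -0.0, 0.0074] [-0.1, 0.0, -0.1]
```

```bash
python3 -m crank '[[0,0,0.004,0,0,0],[0,0,0.008,0,0,0],[0,0,0.008,0,0,0]]'; python3 -m crank '[[0,0,0,0,0,0],[0,0,0,0,0,0],[0,0,0,0,0,0],[0,0,0,0,0,0]]' 0.45 20;  python3 -m crank '[[0,0,-0.03,0,0,0],[0,0,-0.06,0,0,0],[0,0,-0.1,0,0,0],[0,0,-0.12,0,0,0],[0,0,-0.12,0,0,0]]'; python3 - <<'E'
from h import *
from rig import viewer
go(.4422,-.2187,.25,90.3)
d=viewer.get_image("scene");W=cloud(d);X,Y,Z=W[...,0],W[...,1],W[...,2];V=d["frame"].max(-1)
m=(Z>.252)&(Z<.275)&(abs(X-.62)<.018)&(abs(Y-.042)<.07)
print(rect(W[m]),Z[m].max())
m=(V>100)&(Z>.11)&(Z<.15)&(X<.55)&(X>.3)&(Y<.1)&(Y>-.5)
k,l,st,ce=cv2.connectedComponentsWithStats(m.astype(np.uint8))
for i in range(1,k):
    if st[i,4]>20:print(rect(W[l==i]))
u,v=proj(d,np.array([.6,.0,.22]));u,v=int(u),int(v)
cv2.imwrite("pics/hang1b.png",cv2.resize(d["frame"][v-60:v+60,u-70:u+70],(560,480),interpolation=cv2.INTER_CUBIC))
E
```

```text
clock: 20.62
position: [0.6201, 0.0419, 0.2327]
ee_rot: [-0.0, 0.719, 0.695, -0.001]
contact_force: [-0.2, 0.1, -2.3]
width: 0.0092
clock: 21.12
position: [0.6202, 0.0419, 0.2328]
ee_rot: [-0.0, 0.719, 0.695, -0.001]
contact_force: [0.1, 0.2, 0.1]
width: 0.0389
clock: 21.75
position: [0.6211, 0.0419, 0.3547]
ee_rot: [0.001, 0.719, 0.695, 0.001]
contact_force: [-0.2, 0.2, -0.6]
width: 0.0388
now [0.6211 0.0419 0.3547] yaw 88.1 q6 -0.01 w 0.0388 F [-0.2  0.2 -0.6] M [ 0.05 -0.04 -0.  ] t 21.75
ROW [-0.2664, -0.1705, 0.1043] [0.2, 0.0, -2.2]
(array([614.5,  40.8]), array([108.6,  26.6]), np.float32(87.7), 181) 0.26218197478999394
(array([ 419.6, -400.1]), array([ 10.7, 112. ]), np.float32(100.3), 72)
(array([ 442.1, -228.2]), array([95. , 11.1]), np.float32(89.4), 68)
```

View pics/hang1b.png

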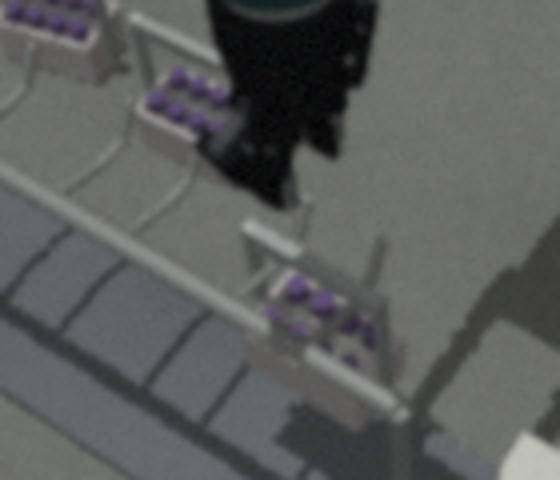

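The first carrier hangs level on hook 3. The second one is next.

```bash
python3 -m crank '[[-0.2664,-0.1705,0.1043,0.2,0,-2.2],[-0.2664,-0.1705,0.1043,0.2,0,-2.2],[-0.2664,-0.1705,0.1043,0.2,0,-2.2],[-0.2664,-0.1705,0.1043,0.2,0,-2.2],[-0.2664,-0.1705,0.1043,0.2,0,-2.2],[-0.2664,-0.1705,0.1043,0.2,0,-2.2],[-0.2664,-0.1705,0.1043,0.2,0,-2.2],[-0.2664,-0.1705,0.1043,0.2,0,-2.2],[-0.2664,-0.1705,0.1043,0.2,0,-2.2]]' 1; python3 -c "
from h import *
go(.4422,-.2187,.114,90.3)"
```

```text
clock: 22.92
position: [0.442, -0.2178, 0.249]
ee_rot: [-0.001, 0.705, 0.71, -0.001]
contact_force: [-0.3, -0.2, -0.3]
width: 0.085
now [ 0.442  -0.2178  0.249 ] yaw 90.4 q6 -0.6 w 0.085 F [-0.3 -0.2 -0.3] M [ 0.03 -0.02 -0.01] t 22.925
ROW [-0.0008, 0.0007, 0.135] [-0.2, 0.0, 0.1]
```

```bash
python3 -m crank '[[-0.001,0.0005,0.06,0,0,0],[-0.001,0.0005,0.11,0,0,0],[-0.001,0.0005,0.135,0,0,0],[-0.001,0.0005,0.135,0,0,0]]'; python3 -m crank '[[0,0,0,0,0,0],[0,0,0,0,0,0],[0,0,0,0,0,0],[0,0,0,0,0,0],[0,0,0,0,0,0],[0,0,0,0,0,0]]' 0 60; python3 -m crank '[[0,0,-0.03,0,0,0],[0,0,-0.08,0,0,0],[0,0,-0.14,0,0,0],[0,0,-0.163,0,0,0],[0,0,-0.163,0,0,0]]'; python3 -c "
from h import *
go(.535,-.1045,.277,88.2)"
```

```text
clock: 23.42
position: [0.4414, -0.2173, 0.1124]
ee_rot: [-0.003, 0.704, 0.71, -0.002]
contact_force: [0.1, 0.1, 0.6]
width: 0.0854
clock: 24.18
position: [0.4412, -0.2175, 0.1131]
ee_rot: [-0.003, 0.704, 0.71, -0.002]
contact_force: [-2.8, 0.3, 6.6]
width: 0.0093
clock: 24.8
position: [0.4431, -0.2182, 0.2772]
ee_rot: [-0.001, 0.704, 0.71, -0.001]
contact_force: [0.4, -0.3, -3.5]
width: 0.009
now [ 0.4431 -0.2182  0.2772] yaw 90.5 q6 -0.61 w 0.009 F [ 0.4 -0.3 -3.5] M [-0.04  0.04 -0.02] t 24.8
ROW [0.1129, 0.0929, -0.0002] [-0.2, 0.0, 2.3]
```

```bash
python3 -m crank '[[0.1129,0.0929,0,-0.2,0,2.3],[0.1129,0.0929,0,-0.2,0,2.3],[0.1129,0.0929,0,-0.2,0,2.3],[0.1129,0.0929,0,-0.2,0,2.3],[0.1129,0.0929,0,-0.2,0,2.3]]'; python3 - <<'E'
from h import *
from rig import viewer
go(.616,-.107,.277,88.2)
d=viewer.get_image("scene");W=cloud(d);X,Y,Z=W[...,0],W[...,1],W[...,2]
m=(abs(X-.535)<.03)&(abs(Y+.1045)<.075)&(Z>.285)&(Z<.31)&(d["frame"].max(-1)>95)
if m.sum()>5:print(rect(W[m]),Z[m].max())
E
```

```text
clock: 25.42
position: [0.5337, -0.1048, 0.275]
ee_rot: [-0.002, 0.718, 0.696, -0.001]
contact_force: [0.7, 0.3, -3.4]
width: 0.0089
now [ 0.5337 -0.1048  0.275 ] yaw 88.2 q6 -0.29 w 0.0089 F [ 0.7  0.3 -3.4] M [-0.01  0.01  0.02] t 25.425
ROW [0.0004, 0.0823, -0.0024] [-0.2, -0.0, -0.0]
(array([ 535.3, -102.6]), array([85.3,  8.7]), np.float32(86.5), 10) 0.30425004078602114
```

```bash
python3 -m crank '[[0,0.02,-0.002,-0.2,0,0],[0,0.04,-0.002,-0.2,0,0],[0,0.06,-0.002,-0.2,0,0],[0.0004,0.0823,-0.002,-0.2,0,0],[0.0004,0.0823,-0.002,-0.2,0,0]]';  python3 -m crank '[[0,0,0.015,0,0,0],[0,0,0.03,0,0,0],[0,0,0.036,0,0,0],[0,0,0.044,0,0,0],[0,0,0.044,0,0,0],[0,0,0.044,0,0,0]]'; python3 -c "
from h import *
go(.616,-.107,.233,88.2)"
```

```text
clock: 26.1
position: [0.6165, -0.1088, 0.2764]
ee_rot: [-0.0, 0.719, 0.695, -0.0]
contact_force: [-0.1, 0.1, -3.1]
width: 0.0085
clock: 26.85
position: [0.6166, -0.1087, 0.2326]
ee_rot: [0.0, 0.719, 0.695, -0.0]
contact_force: [-0.7, -0.6, -3.3]
width: 0.0093
now [ 0.6166 -0.1087  0.2326] yaw 88.1 q6 -0.25 w 0.0093 F [-0.7 -0.6 -3.3] M [ 0.04 -0.03 -0.01] t 26.85
ROW [0.0017, -0.0006, -0.0004] [0.0, 0.0, -0.1]
```

```bash
python3 -m crank '[[0,0,0.001,0,0,0],[0,0,0.001,0,0,0],[0,0,0.001,0,0,0],[0,0,0.001,0,0,0]]' 0.45 20;  python3 -m crank '[[0,0,-0.03,0,0,0],[0,0,-0.06,0,0,0],[0,0,-0.1,0,0,0],[0,0,-0.12,0,0,0],[0,0,-0.12,0,0,0]]'; python3 - <<'E'
from h import *
from rig import viewer
for n in("scene","top"):
    d=viewer.get_image(n);W=cloud(d);X,Y,Z=W[...,0],W[...,1],W[...,2];V=d["frame"].max(-1)
    for x,y in((.62,.042),(.616,-.107)):
        m=(Z>.252)&(Z<.275)&(abs(X-x)<.018)&(abs(Y-y)<.07)
        if m.sum()>4:print(n,rect(W[m]),Z[m].max())
    m=(V>100)&(Z>.11)&(Z<.15)&(X<.55)&(X>.3)&(Y<.1)&(Y>-.5)
    k,l,st,ce=cv2.connectedComponentsWithStats(m.astype(np.uint8))
    for i in range(1,k):
        if st[i,4]>20:print(n,rect(W[l==i]))
go(.4197,-.399,.25,100.7)
E
```

```text
clock: 27.35
position: [0.6167, -0.1088, 0.2318]
ee_rot: [0.0, 0.719, 0.695, 0.0]
contact_force: [-0.7, 0.4, 0.3]
width: 0.0385
clock: 27.98
position: [0.6173, -0.1089, 0.3537]
ee_rot: [0.002, 0.719, 0.695, 0.001]
contact_force: [0.0, 0.1, 0.5]
width: 0.0383
scene (array([614.7,  41.4]), array([109.1,  27. ]), np.float32(88.1), 183) 0.26153152154867676
scene (array([ 618.4, -110.4]), array([110.6,  11.8]), np.float32(88.5), 156) 0.26238570035616426
top (array([621.9,  41.4]), array([109.7,  12.9]), np.float32(88.3), 213) 0.26599272443504085
top (array([ 419.4, -397.5]), array([ 10. , 110.6]), np.float32(100.9), 169)
now [ 0.6163 -0.1086  0.3509] yaw 88.1 q6 -0.25 w 0.0381 F [ 1.1  0.4 -0.5] M [-0.02 -0.    0.02] t 28.075
ROW [-0.2969, -0.1866, 0.101] [-0.0, -0.0, -12.6]
```

Both are seated at hook height: (0.62,0.041) and (0.618,-0.110), with strap tops near 0.262. The third carrier is next.

```bash
python3 -m crank '[[-0.297,-0.1866,0.101,0,0,-12.6],[-0.297,-0.1866,0.101,0,0,-12.6],[-0.297,-0.1866,0.101,0,0,-12.6],[-0.297,-0.1866,0.101,0,0,-12.6],[-0.297,-0.1866,0.101,0,0,-12.6],[-0.297,-0.1866,0.101,0,0,-12.6],[-0.297,-0.1866,0.101,0,0,-12.6],[-0.297,-0.1866,0.101,0,0,-12.6],[-0.297,-0.1866,0.101,0,0,-12.6]]' 1; python3 -c "
from h import *
go(.4197,-.399,.114,100.7)"
```

```text
clock: 29.2
position: [0.4204, -0.398, 0.2501]
ee_rot: [-0.0, 0.638, 0.77, 0.0]
contact_force: [0.2, -0.4, -0.4]
width: 0.0852
now [ 0.4204 -0.398   0.2501] yaw 100.7 q6 -1.07 w 0.0852 F [ 0.2 -0.4 -0.4] M [ 0.01 -0.05 -0.01] t 29.2
ROW [-0.0009, -0.0008, 0.1361] [-0.0, -0.0, 0.0]
```

```bash
python3 -m crank '[[-0.001,0,0.06,0,0,0],[-0.001,0,0.11,0,0,0],[-0.001,0,0.136,0,0,0],[-0.001,0,0.136,0,0,0]]'; python3 -m crank '[[0,0,0,0,0,0],[0,0,0,0,0,0],[0,0,0,0,0,0],[0,0,0,0,0,0],[0,0,0,0,0,0],[0,0,0,0,0,0]]' 0 60; python3 -m crank '[[0,0,-0.03,0,0,0],[0,0,-0.08,0,0,0],[0,0,-0.14,0,0,0],[0,0,-0.163,0,0,0],[0,0,-0.163,0,0,0]]'; python3 -c "
from h import *
go(.53,-.2535,.277,88.2)"
```

```text
clock: 29.7
position: [0.4204, -0.3966, 0.1123]
ee_rot: [-0.003, 0.637, 0.771, 0.001]
contact_force: [-0.2, -1.5, -0.1]
width: 0.0854
clock: 30.45
position: [0.4202, -0.3969, 0.1127]
ee_rot: [-0.002, 0.637, 0.771, 0.0]
contact_force: [-2.5, -0.0, 3.1]
width: 0.009
clock: 31.08
position: [0.4215, -0.3981, 0.2772]
ee_rot: [-0.0, 0.637, 0.771, 0.0]
contact_force: [0.2, 0.2, -2.6]
width: 0.009
now [ 0.4215 -0.3981  0.2772] yaw 100.9 q6 -1.07 w 0.009 F [ 0.2  0.2 -2.6] M [-0.02 -0.   -0.03] t 31.075
ROW [0.1216, 0.1338, 0.0003] [-0.0, -0.1, 12.7]
```

```bash
python3 -m crank '[[0.1216,0.1338,0,0,-0.1,12.7],[0.1216,0.1338,0,0,-0.1,12.7],[0.1216,0.1338,0,0,-0.1,12.7],[0.1216,0.1338,0,0,-0.1,12.7],[0.1216,0.1338,0,0,-0.1,12.7],[0.1216,0.1338,0,0,-0.1,12.7]]'; python3 -c "
from h import *
go(.612,-.2555,.277,88.2)"
```

```text
clock: 31.82
position: [0.5289, -0.2544, 0.2761]
ee_rot: [-0.001, 0.719, 0.695, -0.001]
contact_force: [-0.2, 0.0, -1.9]
width: 0.009
now [ 0.5289 -0.2544  0.2761] yaw 88.1 q6 -0.53 w 0.009 F [-0.2  0.  -1.9] M [-0.02 -0.04 -0.03] t 31.825
ROW [0.0017, 0.0831, -0.0011] [-0.1, 0.0, -0.1]
```

```bash
python3 -m crank '[[0.001,0.02,-0.001,-0.1,0,0],[0.0015,0.04,-0.001,-0.1,0,0],[0.002,0.06,-0.001,-0.1,0,0],[0.002,0.083,-0.001,-0.1,0,0],[0.002,0.083,-0.001,-0.1,0,0]]';  python3 -m crank '[[0,0,0.015,0,0,0],[0,0,0.03,0,0,0],[0,0,0.036,0,0,0],[0,0,0.044,0,0,0],[0,0,0.044,0,0,0],[0,0,0.044,0,0,0]]'; python3 -c "
from h import *
go(.612,-.2555,.233,88.2)"
```

```text
clock: 32.45
position: [0.6122, -0.2567, 0.2759]
ee_rot: [-0.001, 0.719, 0.695, -0.0]
contact_force: [-0.6, 0.1, -2.6]
width: 0.0095
clock: 33.2
position: [0.6123, -0.2566, 0.2321]
ee_rot: [-0.0, 0.719, 0.695, -0.0]
contact_force: [-1.0, 0.5, -2.0]
width: 0.0089
now [ 0.6123 -0.2566  0.2321] yaw 88.0 q6 -0.47 w 0.0089 F [-1.   0.5 -2. ] M [ 0.06 -0.02 -0.02] t 33.2
ROW [0.0011, -0.0003, -0.0009] [-0.1, 0.0, -0.2]
```

```bash
python3 -m crank '[[0,0,0,0,0,0],[0,0,0,0,0,0],[0,0,0,0,0,0],[0,0,0,0,0,0]]' 0.45 20;  python3 -m crank '[[0,0,-0.03,0,0,0],[0,0,-0.06,0,0,0],[0,0,-0.1,0,0,0],[0,0,-0.13,0,0,0],[0,-0.06,-0.15,0,0,0],[0,-0.12,-0.15,0,0,0],[0,-0.18,-0.15,0,0,0],[0,-0.24,-0.15,0,0,0],[0,-0.28,-0.15,0,0,0],[0,-0.28,-0.15,0,0,0],[0,-0.28,-0.15,0,0,0],[0,-0.28,-0.15,0,0,0],[0,-0.28,-0.15,0,0,0]]'; python3 - <<'E'
from h import *
from rig import viewer
for n in("scene","top"):
    d=viewer.get_image(n);W=cloud(d);X,Y,Z=W[...,0],W[...,1],W[...,2];V=d["frame"].max(-1)
    for x,y in((.62,.042),(.616,-.107),(.612,-.257)):
        m=(Z>.252)&(Z<.275)&(abs(X-x)<.018)&(abs(Y-y)<.07)
        if m.sum()>4:print(n,rect(W[m]),Z[m].max())
    m=(V<70)&(Z>.13)&(Z<.18)&(np.hypot(X-.413,Y-.227)<.06)
    if m.sum()>5:print(n,"key",rect(W[m]),np.median(Z[m]))
    for c,a,b in(((.397,.389),.075,.095),((.572,.4),.09,.12)):
        m=(Z>a)&(Z<b)&(np.hypot(X-c[0],Y-c[1])<.06); print(n,"bystander",rect(W[m]) if m.sum()>5 else None)
    cv2.imwrite(f"pics/end_{n}.png",d["frame"])
go(.6,0,.3,90)
E
```

```text
clock: 33.7
position: [0.6123, -0.2567, 0.2323]
ee_rot: [-0.0, 0.719, 0.695, -0.0]
contact_force: [0.1, 0.0, -0.0]
width: 0.0386
clock: 35.33
position: [0.3335, -0.2469, 0.382]
ee_rot: [-0.001, 0.719, 0.695, -0.0]
contact_force: [0.0, 0.6, -0.1]
width: 0.0385
scene (array([622. ,  40.6]), array([108.5,  11.6]), np.float32(87.7), 177) 0.26084091495233097
scene (array([ 618.7, -110.6]), array([111.3,  11.8]), np.float32(87.8), 155) 0.26192860328112355
scene (array([ 614.7, -258.2]), array([112.2,  11.4]), np.float32(88.2), 136) 0.2621042379209759
scene key (array([416.2, 227.4]), array([15.6, 88.9]), np.float32(99.5), 188) 0.15957492453478384
scene bystander (array([397.8, 388.5]), array([56.1, 54.3]), np.float32(39.0), 280)
scene bystander (array([577.7, 399.4]), array([67.1, 59.6]), np.float32(82.1), 362)
top (array([615.8,  41.6]), array([109.6,  24.6]), np.float32(89.0), 218) 0.2646168304750184
top (array([ 618. , -108.8]), array([108.7,  11.8]), np.float32(88.3), 213) 0.2649477529801022
top (array([ 614.3, -256.8]), array([109.8,  12.8]), np.float32(88.7), 211) 0.2654578310059822
top key (array([414.4, 226.6]), array([12.2, 86.7]), np.float32(99.1), 160) 0.16307436099142147
top bystander (array([397.5, 389.1]), array([54.6, 54.1]), np.float32(84.4), 325)
top bystander (array([570.1, 397.6]), array([60.1, 67.8]), np.float32(138.8), 300)
now [ 0.3332 -0.2469  0.3821] yaw 88.0 q6 -0.77 w 0.0383 F [0.6 0.9 0.1] M [ 0.05 -0.04  0.02] t 35.425
ROW [0.2558, 0.2582, 0.0818] [-0.1, -0.0, -2.0]
```

View pics/end_scene.png

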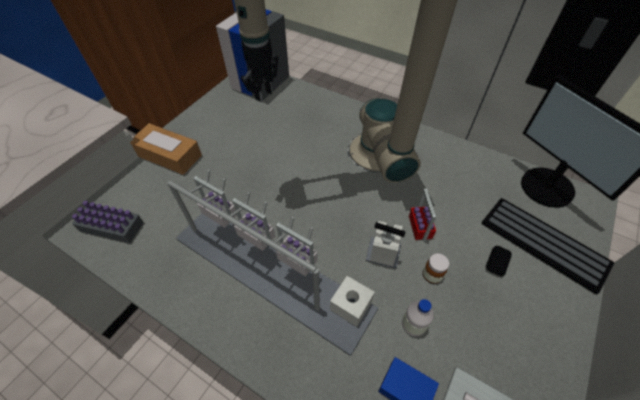

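View pics/end_top.png

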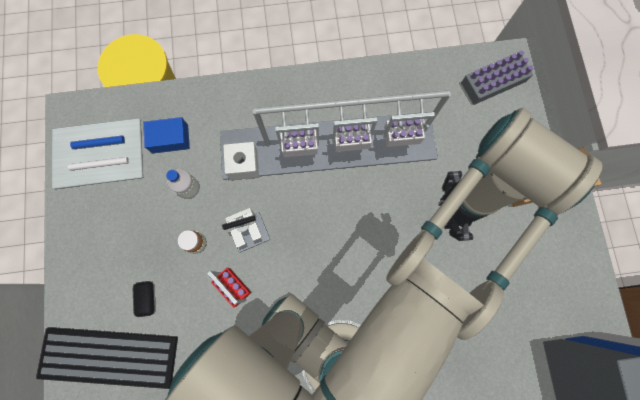

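All three carriers hang on the stand (scene (210,195), (252,222), (295,247)). The key is in its holder (388,230), and the jar and bottle have not moved. I'm handing in.

```bash
python3 -c "
from rig import job
print(job.sign_off())"
```

```text
the job is handed in; nothing more can be done
None
```

The job is handed in: the stand is screwed down, all three carriers hang on its hooks, and the T-key is back in its holder. It took about 35 s of the 192 s allowed; no verdict was reported.

- **Screw:** I turned the key about 2.7 rad clockwise in one continuous stroke, until the torque rose from about 0.1 to 0.49 N m at the stop. The task said two or more strokes would be needed, but the wrist had enough range for one. The screw angle can't be read directly, so "fully tight" rests on that torque rise.
- **Key:** its measured position and handle angle match the start to within about 1 mm and 1°, so it hangs upright where it was.
- **Carriers:** one had been knocked about 45 mm aside before I reached it, so I measured it again. All three now hang with straps along the rail. The strap centres are within about 4 mm of the hook seats in plan, and the strap tops measure 0.261–0.265 m against the expected 0.260 m. I did not compute tilt; the carriers look level in the final views.
- **Bystanders:** the jar and reagent bottle are within about 2 mm of their start positions, except that one view of the bottle differs by about 9 mm. That view covered a different patch of the bottle, so I take the difference as measurement error.
- **Arm:** it is clear of everything, with contact force near zero.

No check failed. The two cameras differed by 1–4 mm, and one strap measurement came out wider than the strap because a hook prong was included.

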